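# Test the grinder's pull switch

## Robot

A 6-joint arm with a two-finger parallel gripper is mounted at the origin on the work surface. World frame = base frame: x ahead of the robot, y to its left, z up, the work surface at z = 0. Lengths are in mm, angles in degrees, forces in N, time in s.
With the tool pointing down it reaches from about 300 to 850 mm from the base axis. Payload 4.2 kg.
Tool frame: the origin (TCP) lies midway between the tips of the shut fingers; the grasp point (between the pads) lies 19 mm behind it; x points along the fingers, y is the direction in which the jaws open and shut, and the axes are right-handed (so a half turn about x gives the same grasp; the last joint's range is limited). The gripper opens to 91 mm and grips with 3 to 60 N. Pads are 32 mm wide; open, the fingers measure 118 mm over their backs; the gripper's body (76 mm by 178 mm) begins 60 mm behind the grasp point.
Start: joints at [-71.219, 18.312, 89.639, -0, 72.044, -1.146], TCP at [195.981, -540.587, 213.976] pointing down, gripper open.
Joint ranges: [-177.97, 177.97], [-48.28, 115.42], [12.27, 149.76], [-77.06, 257.06], [2.81, 150.46], [-146.56, 146.56]. Speed limits (degrees/s): [147.25, 147.25, 180, 180, 180, 180].

## Interface

Orientations are given as [roll, pitch, yaw] about the fixed x, y, z axes, in that order (R = Rz(yaw) Ry(pitch) Rx(roll)).
In Python, from workcell import * gives the robot as it stands.
- The arm moves only by the shell command python3 -m handwheel 'ROWS' [FORCE]. ROWS is a JSON object of lists of equal length, an entry for each row: "gripper": the closure, from 0 (fully open) to 1 (shut); "offset": the shift along the tool's x, y, z in mm, a list of three; "rot": the turn, a rotation vector about the tool's x, y, z in degrees, a list of three. A call has 1 to 5 rows; each row is the pose to reach, as a shift and turn from the pose commanded when the call began, along the tool's axes at that moment; what a row does not reach only later rows make up. A row lasts 1/12 s, in which the tool goes at most 41.7 mm and 7.16 degrees, less where a joint would pass 70% of its speed; a pose out of reach is approached as far as the arm can. A call with a gripper value outside its range is refused whole. The fingers move at their own pace and stop on an object; FORCE is the grip in N (left out, the last holds). Time passes only in rows, so rows that repeat a pose let the fingers close. It gives the time, the measured TCP pose, the force and the opening at its end, in the units of the state.
- state(): the state, without advancing time (a new reading comes with each control period).
- grab_frame(name): name is "scene" or "top"; returns the picture (420x560x3 uint8, red, green, blue); there is no depth.
- camera_params(name): a dict with "fx", "fy", "cx", "cy" (pixels), "k1" (the pictures are not rectified: a ray, as slopes to the right and down, at radius r is drawn at 1 + k1 r^2 times it, then the intrinsics apply), "position" and "attitude" of the camera in the world. Camera axes: x right, y up, looking along -z (the intrinsics and any distortion apply to the point x, -y, -z); pixel columns grow to the right and rows downward; lengths in mm; the calibration is good to about 2 mm. A picture is of the moment at which its call begins. camera_params takes no time and is no camera call.
- job_done(): hands the job in, once; it reports no verdict.
The state is a dict: "time_s": time; "qpos": joint angles; "qvel": joint speeds; "effort": joint torques, N m; "ee_pos": TCP position; "ee_rot": TCP orientation; "force": force on the tool from outside, world axes, zero at the start; "torque": the same for the moment, N m; "gripper_width": finger opening in mm.
Only numpy, scipy, OpenCV 4.12 (cv2) and the standard library are available. Lean on these libraries where they do the work, as an engineer would, in place of code of your own. Each camera call takes 0.05 s, during which the arm holds its last target.

## Task

Give the grinding wheel's motor switch its start-of-shift test: on the teal switch box, pull the red knob straight up out to its on stop, then push it fully home again and let go. Leave the black and the yellow knob as they are.

Things in the scene. Friction and masses are not known exactly. Their poses are not given: they have to be found in the camera images.
- red_knob (a joint): The knob to operate: red upright cylinder, 34 mm across, 32 mm tall, on a short stem, on the flat top of a fixed teal box (130 x 260 mm, 70 mm high), in a row with a black and a yellow one; its place varies. Metres: 0 = home (off, its start), 0.03 = pulled straight up to its on position, a hard stop. Stiff friction (5 N) resists all along and holds it wherever it is left, at either stop too.
- red_grip (a point): Pinch point on the red knob's axis, 14 mm below its top, 18 mm above the cylinder's lower rim; moves with it. Knob home: 108 mm above the bench, 38 above the box top, 34 above the 50 mm round plate under the knob. z up along the pull, y along the row of knobs (box's long side), x across the box; neighbours are 63 to 87 mm apart along y, up to 24 mm offset in x.
- black_knob (a joint): The black knob in the same row, same shape and travel; it starts pushed home (0 m) and must stay so.
- yellow_knob (a joint): The yellow knob in the same row, same shape and travel; it starts pulled out (0.03 m), so it stands 30 mm higher, and must stay so.

How it is judged (in metres and radians):
On the way, in this order (a step that is already met when the one before it is completed fails the run):
1. the red knob is pulled out to its on stop (value of joint red_knob above 0.022 m), for 0.2 s.
2. the red knob is pushed home again (value of joint red_knob below 0.006 m), for 0.2 s.
At the end, for the whole second after the job is handed in: After having been pulled out to its on stop (more than 22 mm of its 30 mm), the red knob is home again (within 6 mm) and at rest, the black knob is still home (within 6 mm) and the yellow knob still out (more than 22 mm) (value of joint each of red_knob, black_knob below 0.006 m and velocity of joint red_knob between -0.01 and 0.01 m/s and value of joint yellow_knob above 0.022 m); the robot touches nothing.
It fails at once if the black knob is pulled out (more than 10 mm) (value of joint black_knob above 0.01 m).
It fails at once if the yellow knob is pushed in (below 15 mm) (value of joint yellow_knob below 0.015 m).
It also fails if it takes over 29 s, if anything falls off the work surface, if the arm or the gripper's body presses on something with over 40 N, if the wrist force passes 120 N, or if a joint passes its speed limit or range.

## Working session

There is one attempt and no reset: what is moved stays moved. The work goes in short steps, Python scripts to look and compute and a shell command to move; the robot and the scene stay as the last step left them, time stands still between calls to the robot, and variables do not carry over. Pictures are saved under pics/ and viewed, and the job is handed in when it is done.

```bash
mkdir -p pics; ls; python3 - <<'E'
from workcell import *
import cv2
print(state())
for n in ("scene","top"):
    print(camera_params(n))
    cv2.imwrite(f"pics/{n}0.png",cv2.cvtColor(grab_frame(n),cv2.COLOR_RGB2BGR))
E
```

```text
pics
{'time_s': 0.0, 'qpos': array([-7.12205449e+01,  1.83511263e+01,  8.97069259e+01, -2.73101287e-03,
        7.20434800e+01, -1.14779790e+00]), 'qvel': array([ 0.04897009,  0.00361765, -0.03947429, -0.02773313, -0.09845456,
       -0.07121701]), 'effort': array([ 3.14992467e-04, -4.12460446e+01, -2.31974477e+01,  7.26645696e-02,
        4.57940879e-02, -1.53437518e-04]), 'ee_pos': array([ 195.77992648, -540.10123646,  213.12192024]), 'ee_rot': array([-89.68288831,  89.8984345 , 110.24520897]), 'force': array([-0.23091289,  0.3470852 , -0.0588351 ]), 'torque': array([-0.00024903, -0.02926099,  0.05089643]), 'gripper_width': 91.30777139511817}
{'fx': 475.721093818342, 'fy': 475.721093818342, 'cx': 277.78882122294834, 'cy': 209.4727018402869, 'k1': -0.06930209108471189, 'position': array([ 922.13643735, -261.29618261,  741.99708273]), 'attitude': array([38.9213732 ,  0.36220495, 49.62969486])}
{'fx': 513.2641301901383, 'fy': 513.2641301901383, 'cx': 279.5282327177237, 'cy': 206.21475884959483, 'k1': -0.17762573837612597, 'position': array([448.3573408 ,  75.38950616, 896.86967079]), 'attitude': array([ 10.18792813,  -2.18578719, -91.37049492])}
```

View pics/scene0.png

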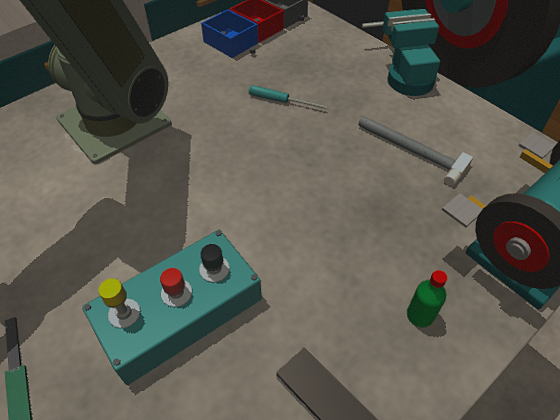

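View pics/top0.png

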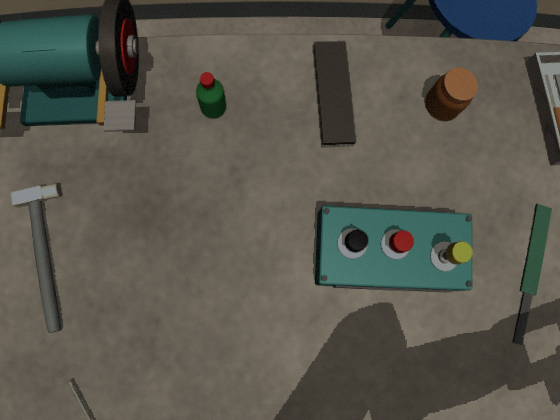

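The scene view shows red at about (172,281), between yellow (112,293) and black (211,255). In the top view red is at (402,241), black at (356,241) and yellow at (460,252). Next I'll fit the positions from silhouettes.

```bash
cat > h.py <<'E'
import numpy as np, cv2
from scipy.spatial.transform import Rotation as R
from scipy.optimize import least_squares
from workcell import *
def proj(n,P):
    c=camera_params(n); M=R.from_euler('xyz',c['attitude'],degrees=True).as_matrix()
    p=(np.atleast_2d(P)-c['position'])@M
    s=np.c_[p[:,0]/-p[:,2],-p[:,1]/-p[:,2]]; s=s*(1+c['k1']*(s**2).sum(1,keepdims=True))
    return s*[c['fx'],c['fy']]+[c['cx'],c['cy']]
def unproj(n,uv,z):
    f=lambda q:(proj(n,[q[0],q[1],z])-uv).ravel()
    return least_squares(f,[450,-100]).x
def mask(img,col):
    h=cv2.cvtColor(img,cv2.COLOR_RGB2HSV).astype(int);H,S,V=h[...,0],h[...,1],h[...,2]
    if col=='red': m=((H<8)|(H>172))&(S>140)&(V>60)
    if col=='yellow': m=(H>22)&(H<36)&(S>140)&(V>60)
    if col=='black': m=(V<60)&(S<90)
    return m.astype(np.uint8)
def blob(m,seed):
    n,l,st,ce=cv2.connectedComponentsWithStats(m)
    i=min((k for k in range(1,n) if st[k,4]>40),key=lambda k:np.hypot(*(ce[k]-seed)))
    return ce[i],st[i]
def modelcent(n,x,y,zt):
    a=np.linspace(0,2*np.pi,40)
    P=np.concatenate([np.c_[x+17*np.cos(a),y+17*np.sin(a),0*a+z] for z in (zt-32,zt)])
    h=cv2.convexHull(proj(n,P).astype(np.float32));m=cv2.moments(h)
    return np.array([m['m10'],m['m01']])/m['m00'],m['m00']
E
python3 - <<'E'
from h import *
im={n:cv2.cvtColor(cv2.imread(f"pics/{n}0.png"),cv2.COLOR_BGR2RGB) for n in("scene","top")}
for col,zt,sd in(("red",122,{"scene":(172,281),"top":(402,241)}),("yellow",152,{"scene":(112,293),"top":(460,252)}),("black",122,{"scene":(211,255),"top":(356,241)})):
    ob={n:blob(mask(im[n],col),sd[n]) for n in im}
    for ns in (["scene"],["top"],["scene","top"]):
        s=least_squares(lambda q:np.concatenate([modelcent(n,q[0],q[1],zt)[0]-ob[n][0] for n in ns]),[450,-130])
        print(col,ns,s.x.round(1),s.fun.round(2))
    print({n:(ob[n][0].round(1),ob[n][1][4],modelcent(n,*s.x,zt)[1]) for n in im})
for uv in((326,211),(469,218),(468,284),(324,278)): print('top',unproj("top",uv,70).round(1))
for uv in((220,233),(88,307),(116,362),(254,277)): print('scene',unproj("scene",uv,70).round(1))
E
```

```text
red ['scene'] [ 490.3 -132.9] [ -4.84 -20.66]
red ['top'] [ 530.6 -133.1] [-11.29   0.51]
red ['scene', 'top'] [ 529.3 -149.1] [-0.25  1.32 -1.42  1.07]
{'scene': (array([170.9, 280. ]), np.int32(431), 582.6729226412717), 'top': (array([402.9, 240.7]), np.int32(330), 477.1812550940085)}
yellow ['scene'] [ 506.5 -230.3] [-0.  0.]
yellow ['top'] [ 507.8 -235.3] [-0.  0.]
yellow ['scene', 'top'] [ 507.  -232.4] [-1.15  1.05 -1.71  0.59]
{'scene': (array([111.4, 291.7]), np.int32(525), 679.7863461957313), 'top': (array([461.3, 252.1]), np.int32(346), 533.5848931705114)}
black ['scene'] [534.2 -71.7] [ 1.55 -1.52]
black ['top'] [537.8 -97.5] [12.74 -2.85]
black ['scene', 'top'] [534.4 -76.6] [-0.86  0.24 -0.32 -0.39]
{'scene': (array([211.8, 257.5]), np.int32(493), 541.147278985125), 'top': (array([356.5, 240. ]), np.int32(350), 458.6972370755393)}
top [587.  -35.9]
top [ 570.4 -281.3]
top [ 459.3 -270.7]
top [477.6 -28.6]
scene [480.4 -24. ]
scene [ 461.4 -269.2]
scene [ 570.3 -278.5]
scene [588.6 -34.2]
```

```bash
python3 - <<'E'
from h import *
im={n:cv2.cvtColor(cv2.imread(f"pics/{n}0.png"),cv2.COLOR_BGR2RGB) for n in("scene","top")}
def m2(img,col):
    h=cv2.cvtColor(img,cv2.COLOR_RGB2HSV).astype(int);H,S,V=h[...,0],h[...,1],h[...,2]
    if col=='red': return (((H<12)|(H>168))&(S>110)&(V>25)).astype(np.uint8)
    if col=='yellow': return ((H>20)&(H<38)&(S>150)&(V>25)).astype(np.uint8)
    return ((V<75)&(S<110)).astype(np.uint8)
fit={}
for col,zt,sd in(("red",122,{"scene":(172,281),"top":(402,241)}),("yellow",152,{"scene":(112,293),"top":(460,252)}),("black",122,{"scene":(211,255),"top":(356,241)})):
    ob={n:blob(m2(im[n],col),sd[n]) for n in im}
    for ns in (["scene"],["top"],["scene","top"]):
        s=least_squares(lambda q:np.concatenate([modelcent(n,q[0],q[1],zt)[0]-ob[n][0] for n in ns]),[520,-140],diff_step=0.01)
        print(col,ns,s.x.round(1),s.fun.round(2))
    print({n:(ob[n][0].round(1),ob[n][1][4],modelcent(n,*s.x,zt)[1]) for n in im}); fit[col]=(*s.x,zt)
a=np.linspace(0,2*np.pi,60);out=[]
for n,(x0,y0) in (("scene",(70,220)),("top",(310,195))):
    k=4;o=cv2.resize(im[n][y0:y0+130,x0:x0+200],None,fx=k,fy=k,interpolation=cv2.INTER_NEAREST)
    for x,y,zt in fit.values():
        for z in(zt,zt-32): cv2.polylines(o,[np.int32((proj(n,np.c_[x+17*np.cos(a),y+17*np.sin(a),0*a+z])-[x0,y0]+.5)*k)],True,(255,255,255) if z==zt else (0,255,0))
    cv2.imwrite(f"pics/fit_{n}.png",o[...,::-1])
E
```

```text
red ['scene'] [ 529.1 -147.1] [-0. -0.]
red ['top'] [ 530.  -148.8] [-0. -0.]
red ['scene', 'top'] [ 529.6 -148. ] [-0.25  0.53 -0.53  0.26]
{'scene': (array([171.6, 280.5]), np.int32(474), 582.0719651430845), 'top': (array([401.3, 241.4]), np.int32(412), 476.92763612931594)}
yellow ['scene'] [ 506.6 -230.3] [ 0. -0.]
yellow ['top'] [ 508.7 -232. ] [0. 0.]
yellow ['scene', 'top'] [ 507.8 -231. ] [-0.05  0.84 -0.57  0.62]
{'scene': (array([111.4, 291.7]), np.int32(531), 679.1343526436249), 'top': (array([459.3, 251.5]), np.int32(365), 533.353169063339)}
black ['scene'] [535.8 -75.9] [-0. -0.]
black ['top'] [535.  -75.7] [ 0. -0.]
black ['scene', 'top'] [535.3 -75.7] [-0.1  -0.22  0.03 -0.2 ]
{'scene': (array([211.8, 258.1]), np.int32(522), 541.1458534782287), 'top': (array([355.6, 239.3]), np.int32(421), 458.49164159060456)}
```

View pics/fit_scene.png

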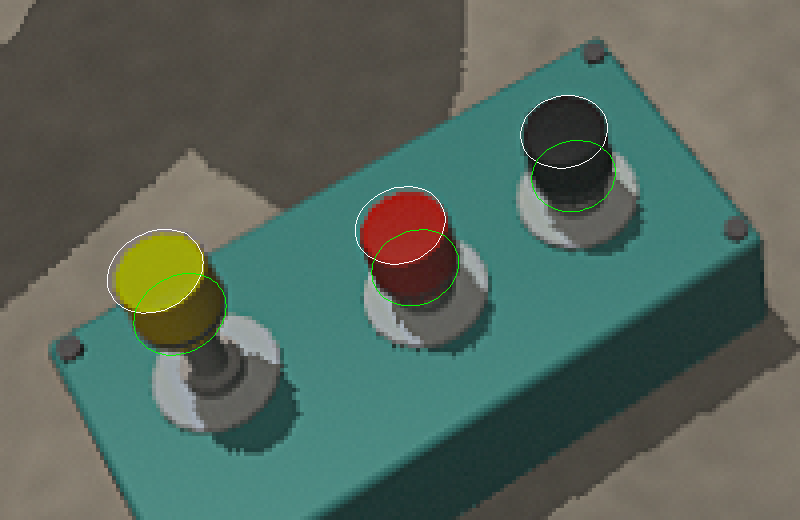

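View pics/fit_top.png

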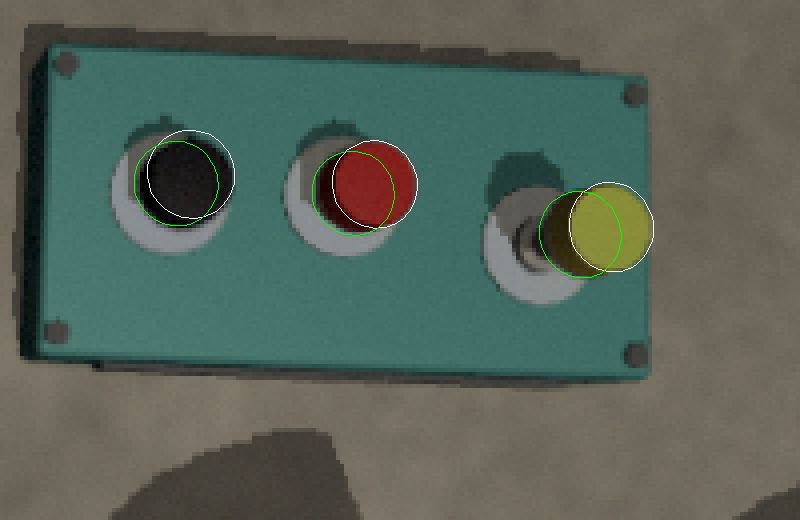

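```bash
cat > g.py <<'E'
from h import *
import sys
def goal(p,yaw=0,tilt=None):
    s=state();A=R.from_euler('xyz',s['ee_rot'],degrees=True).as_matrix()
    best=None
    for sg in(1,-1):
        a=np.radians(yaw); y=sg*np.array([np.cos(a),np.sin(a),0]);x=np.array([0,0,-1.])
        T=np.c_[x,y,np.cross(x,y)]
        rv=R.from_matrix(A.T@T).as_rotvec(degrees=True)
        if best is None or np.linalg.norm(rv)<np.linalg.norm(best): best=rv
    print('t',s['time_s'].__round__(2),'pos',s['ee_pos'].round(1),'F',s['force'].round(1),'w',round(s['gripper_width'],1),'q',s['qpos'].round(1))
    print('axes(cols)\n',A.round(3));print('offset',(A.T@(np.array(p)-s['ee_pos'])).round(1),'rot',best.round(2))
if __name__=='__main__': goal([float(v) for v in sys.argv[1:4]],float(sys.argv[4]))
E
python3 g.py 529 -147 190 -8
```

```text
t 0.1 pos [ 195.8 -540.2  213.2] F [-0.9 -0.   0.1] w 91.0 q [-71.2  18.3  89.7  -0.   72.   -1.1]
axes(cols)
 [[-0.001  0.341 -0.94 ]
 [ 0.001 -0.94  -0.341]
 [-1.    -0.002  0.   ]]
offset [  23.6 -256.  -447.2] rot [-6.207e+01 -5.000e-02  8.000e-02]
```

```bash
python3 -m handwheel '{"gripper":[0,0,0,0,0],"offset":[[0,-18,-32],[0,-37,-65],[0,-56,-98],[0,-75,-130],[0,-93,-163]],"rot":[[-5,0,0],[-11,0,0],[-17,0,0],[-23,0,0],[-29,0,0]]}' 20; python3 g.py 529 -147 190 -8
```

```text
time_s: 0.52
ee_pos: [318.0, -395.9, 213.6]
ee_rot: [-102.7, 89.9, 126.5]
force: [0.7, -0.1, 0.6]
gripper_width: 91.2
t 0.52 pos [ 318.  -395.9  213.6] F [ 0.7 -0.1  0.6] w 91.2 q [-52.5  12.3  98.2   0.   69.6 -11.7]
axes(cols)
 [[-0.001  0.757 -0.654]
 [ 0.001 -0.654 -0.757]
 [-1.    -0.001 -0.   ]]
offset [  23.6   -2.9 -326.3] rot [-3.281e+01 -3.000e-02  5.000e-02]
```

```bash
python3 -m handwheel '{"gripper":[0,0,0,0,0],"offset":[[0,0,-36],[0,-1,-72],[0,-1,-108],[0,-2,-144],[0,-2,-180]],"rot":[[-6,0,0],[-12,0,0],[-18,0,0],[-24,0,0],[-30,0,0]]}' && python3 g.py 529 -147 190 -8
```

```text
time_s: 0.93
ee_pos: [434.8, -258.8, 213.7]
ee_rot: [-102.8, 90.0, 156.4]
force: [-0.2, -1.1, 0.4]
gripper_width: 91.2
t 0.93 pos [ 434.8 -258.8  213.7] F [-0.2 -1.1  0.4] w 91.2 q [-32.1  12.1  98.4  -0.   69.6 -21.3]
axes(cols)
 [[-0.001  0.982 -0.187]
 [ 0.    -0.187 -0.982]
 [-1.    -0.001 -0.   ]]
offset [  23.7   71.6 -127.5] rot [-2.77 -0.01  0.04]
```

```bash
python3 -m handwheel '{"gripper":[0,0,0,0,0],"offset":[[0,18,-32],[0,36,-64],[0,54,-96],[0,71.5,-127.5],[0,71.5,-127.5]],"rot":[[-1,0,0],[-2,0,0],[-2.8,0,0],[-2.8,0,0],[-2.8,0,0]]}' && python3 g.py 529 -147 89 -8 && python3 - <<'E'
from h import *
for n in ("scene","top"):
    cv2.imwrite(f"pics/{n}1.png",cv2.resize(grab_frame(n),None,fx=1.4,fy=1.4)[...,::-1])
E
```

```text
time_s: 1.35
ee_pos: [532.4, -144.6, 213.3]
ee_rot: [152.8, 89.8, 54.8]
force: [0.2, 0.5, 0.5]
gripper_width: 91.3
t 1.35 pos [ 532.4 -144.6  213.3] F [0.2 0.5 0.5] w 91.3 q [-16.5  16.2  92.8   0.2  70.9  -8.6]
axes(cols)
 [[ 0.002  0.99  -0.139]
 [ 0.003 -0.139 -0.99 ]
 [-1.     0.001 -0.003]]
offset [124.3  -3.2   3.2] rot [ 0.02 -0.16 -0.08]
```

View pics/scene1.png

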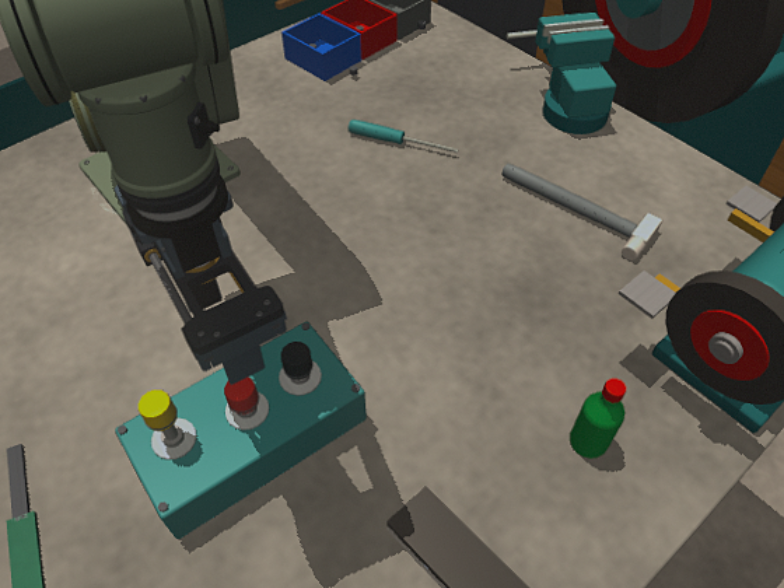

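View pics/top1.png

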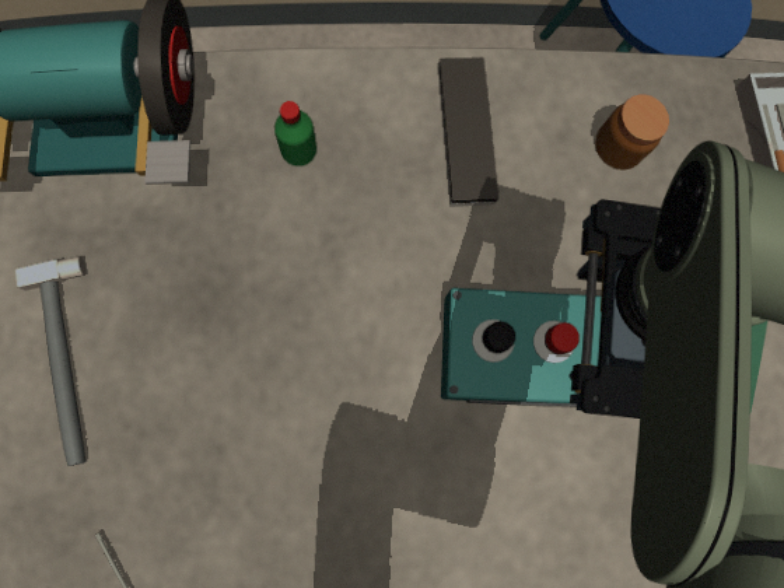

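The scene view (1.4×) shows the open fingers directly behind and above red at (242,395), with yellow at (155,410) and black at (297,360) clear. In the top view, red at (562,338) sits next to the gripper, shifted by parallax. I'll descend in stages.

```bash
python3 -m handwheel '{"gripper":[0,0,0,0,0],"offset":[[20,-1.5,1],[40,-3,2],[60,-3,3],[78,-3,3],[78,-3,3]],"rot":[[0,0,0],[0,0,0],[0,0,0],[0,0,0],[0,0,0]]}' && python3 g.py 529 -147 89 -8 && python3 - <<'E'
from h import *
for n in ("scene",):
    cv2.imwrite(f"pics/{n}2.png",cv2.resize(grab_frame(n)[180:380,40:320],None,fx=2.8,fy=2.8)[...,::-1])
E
```

```text
time_s: 1.87
ee_pos: [521.9, -152.2, 132.4]
ee_rot: [-95.1, 89.5, 166.5]
force: [-0.8, -0.7, -0.1]
gripper_width: 91.4
t 1.87 pos [ 521.9 -152.2  132.4] F [-0.8 -0.7 -0.1] w 91.4 q [-17.5  19.5 100.5  -0.   60.5  -9.1]
axes(cols)
 [[-0.008  0.989 -0.146]
 [ 0.002 -0.146 -0.989]
 [-1.    -0.008 -0.001]]
offset [43.4  6.6 -6.1] rot [-0.38 -0.04  0.47]
```

View pics/scene2.png

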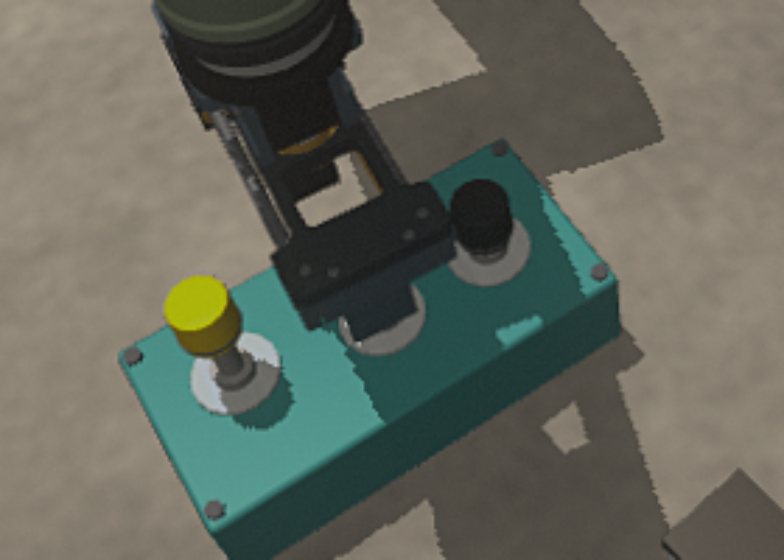

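The scene view shows the front finger in front of and above the red knob, which it hides at around (380,300), with yellow and black clear. I'll hold briefly and read the settled pose.

```bash
python3 -m handwheel '{"gripper":[0,0,0],"offset":[[0,0,0],[0,0,0],[0,0,0]],"rot":[[0,0,0],[0,0,0],[0,0,0]]}' && python3 g.py 529 -147 89 -8
```

```text
time_s: 2.17
ee_pos: [526.2, -152.3, 137.4]
ee_rot: [78.0, 89.8, -20.3]
force: [0.0, 0.1, 0.2]
gripper_width: 91.4
t 2.17 pos [ 526.2 -152.3  137.4] F [0.  0.1 0.2] w 91.4 q [-17.3  19.3 100.   -0.   60.6  -9. ]
axes(cols)
 [[ 0.003  0.99  -0.144]
 [-0.001 -0.144 -0.99 ]
 [-1.     0.003  0.001]]
offset [48.4  1.8 -5.7] rot [-0.3   0.03 -0.15]
```

```bash
python3 -m handwheel '{"gripper":[0,0,0,0,0],"offset":[[12,2,-5],[24,2,-5],[36,2,-5],[46,2,-5],[46,2,-5]],"rot":[[0,0,0],[0,0,0],[0,0,0],[0,0,0],[0,0,0]]}' && python3 -m handwheel '{"gripper":[0,0,0],"offset":[[0,0,0],[0,0,0],[0,0,0]],"rot":[[0,0,0],[0,0,0],[0,0,0]]}' && python3 g.py 529 -147 89 -8
```

```text
time_s: 2.58
ee_pos: [527.3, -146.8, 88.7]
ee_rot: [-96.1, 89.8, 165.6]
force: [0.4, 0.9, -0.3]
gripper_width: 91.2
time_s: 2.83
ee_pos: [528.9, -147.3, 90.9]
ee_rot: [78.9, 89.9, -19.4]
force: [0.6, -1.1, 0.3]
gripper_width: 91.6
t 2.83 pos [ 528.9 -147.3   90.9] F [ 0.6 -1.1  0.3] w 91.6 q [-16.8  22.1 103.3  -0.   54.5  -8.5]
axes(cols)
 [[ 0.002  0.99  -0.144]
 [-0.001 -0.144 -0.99 ]
 [-1.     0.002  0.   ]]
offset [ 1.9  0.1 -0.3] rot [-0.28  0.02 -0.11]
```

```bash
python3 -m handwheel '{"gripper":[1,1,1,1,1],"offset":[[2,0,0],[2,0,0],[2,0,0],[2,0,0],[2,0,0]],"rot":[[0,0,0],[0,0,0],[0,0,0],[0,0,0],[0,0,0]]}' 35;python3 -m handwheel '{"gripper":[1,1,1,1,1],"offset":[[0,0,0],[0,0,0],[0,0,0],[0,0,0],[0,0,0]],"rot":[[0,0,0],[0,0,0],[0,0,0],[0,0,0],[0,0,0]]}' 35; python3 - <<'E'
from h import *
print(state()['ee_pos'],state()['force'],state()['gripper_width'])
cv2.imwrite("pics/scene3.png",cv2.resize(grab_frame("scene")[180:380,40:320],None,fx=2.8,fy=2.8)[...,::-1])
E
```

```text
time_s: 3.25
ee_pos: [528.3, -147.1, 88.0]
ee_rot: [62.5, 90.0, -35.8]
force: [0.3, -0.2, 0.6]
gripper_width: 60.8
time_s: 3.67
ee_pos: [530.3, -147.4, 88.2]
ee_rot: [87.7, 89.7, -10.6]
force: [5.3, 0.0, -2.7]
gripper_width: 33.5
[ 530.29480191 -147.39005525   88.17227476] [ 5.33184978  0.04685273 -2.67934373] 33.48055824950754
```

View pics/scene3.png

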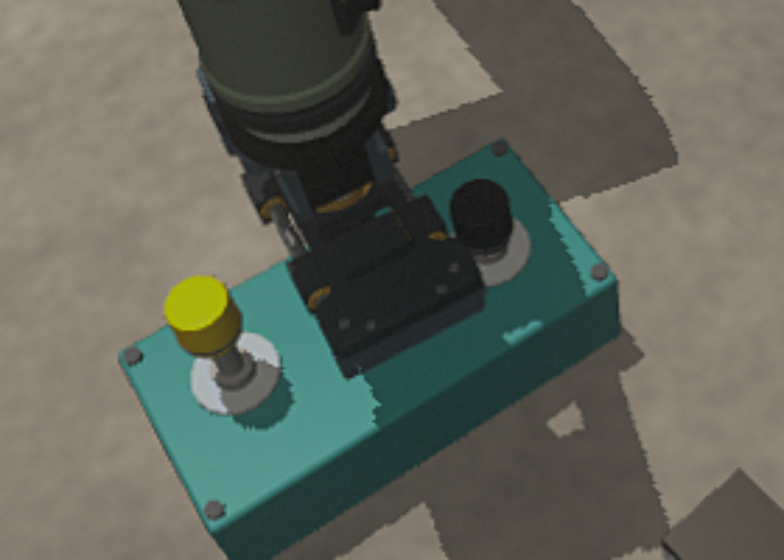

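The fingers have closed on red at 33.5 mm, with yellow at (200,315) and black at (480,215) untouched. I'll pull up next.

```bash
python3 -m handwheel '{"gripper":[1,1,1,1,1],"offset":[[-4,0,0],[-9,0,0],[-14,0,0],[-19,0,0],[-24,0,0]],"rot":[[0,0,0],[0,0,0],[0,0,0],[0,0,0],[0,0,0]]}' 40;python3 -m handwheel '{"gripper":[1,1,1,1,1],"offset":[[-3,0,0],[-6,0,0],[-6,0,0],[-6,0,0],[-6,0,0]],"rot":[[0,0,0],[0,0,0],[0,0,0],[0,0,0],[0,0,0]]}' 40; python3 - <<'E'
from h import *
print(state()['ee_pos'],state()['force'],state()['gripper_width'])
cv2.imwrite("pics/scene4.png",cv2.resize(grab_frame("scene")[180:380,40:320],None,fx=2.8,fy=2.8)[...,::-1])
cv2.imwrite("pics/top4.png",cv2.resize(grab_frame("top")[150:350,280:560],None,fx=2.8,fy=2.8)[...,::-1])
E
```

```text
time_s: 4.13
ee_pos: [530.3, -147.4, 111.8]
ee_rot: [87.8, 89.8, -10.5]
force: [6.5, -0.4, -5.9]
gripper_width: 33.5
time_s: 4.55
ee_pos: [530.3, -147.4, 118.0]
ee_rot: [87.5, 89.8, -10.8]
force: [5.7, -0.9, -4.1]
gripper_width: 33.2
[ 530.27420205 -147.39483278  117.98422797] [ 5.6745139  -0.89462648 -4.14164591] 33.2233276835732
```

View pics/scene4.png

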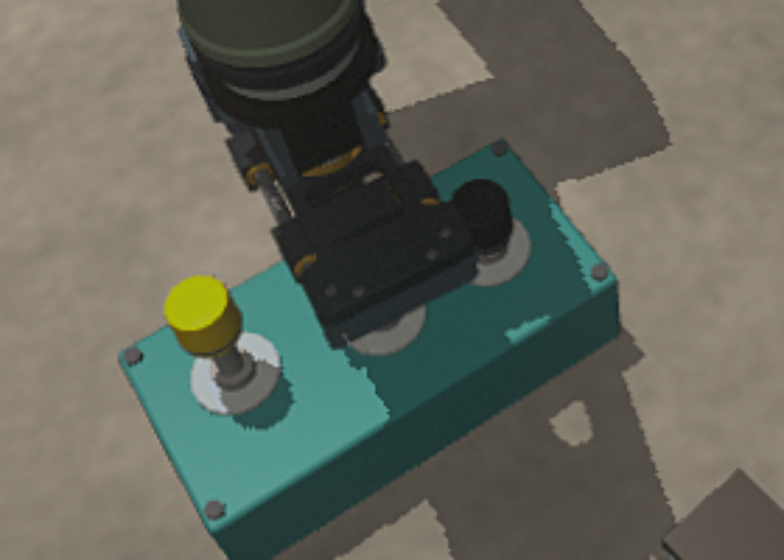

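View pics/top4.png

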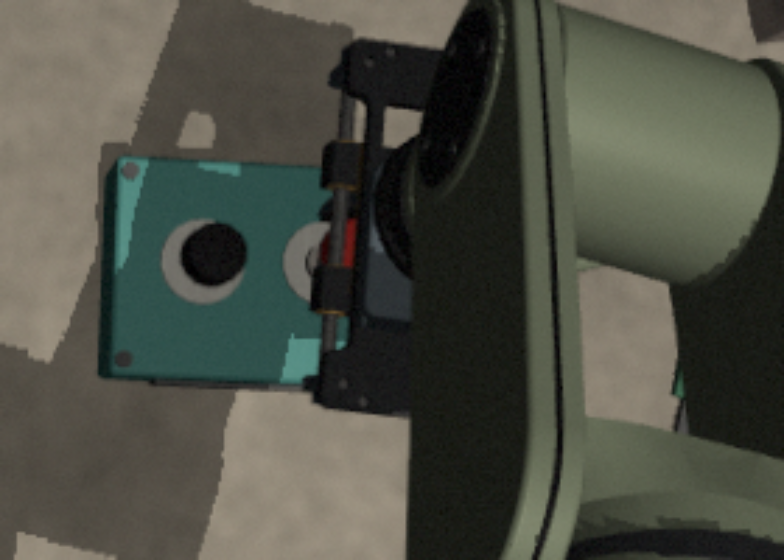

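The top view shows the red body at (340,240), shifted to the right off its plate with the dark collar visible at (315,255), so it is raised. I'll pull a little further to feel for the hard stop.

```bash
python3 -m handwheel '{"gripper":[1,1,1,1,1],"offset":[[-1,0,0],[-2,0,0],[-3,0,0],[-3,0,0],[-3,0,0]],"rot":[[0,0,0],[0,0,0],[0,0,0],[0,0,0],[0,0,0]]}' 40
```

```text
time_s: 5.07
ee_pos: [530.2, -147.4, 118.1]
ee_rot: [91.2, 89.8, -7.1]
force: [10.4, -1.6, -19.1]
gripper_width: 33.3
```

The arm stalled at z 118.1 with 19 N, so that is the on stop, and it has been held well over 0.2 s. Now I'll push it home.

```bash
python3 -m handwheel '{"gripper":[1,1,1,1,1],"offset":[[5,0,0],[11,0,0],[17,0,0],[23,0,0],[28,0,0]],"rot":[[0,0,0],[0,0,0],[0,0,0],[0,0,0],[0,0,0]]}' 40;python3 -m handwheel '{"gripper":[1,1,1,1,1],"offset":[[3,0,0],[5,0,0],[7,0,0],[7,0,0],[7,0,0]],"rot":[[0,0,0],[0,0,0],[0,0,0],[0,0,0],[0,0,0]]}' 40
```

```text
time_s: 5.48
ee_pos: [530.3, -147.4, 93.8]
ee_rot: [85.8, 89.7, -12.5]
force: [4.7, 1.1, 4.8]
gripper_width: 33.1
time_s: 5.9
ee_pos: [530.3, -147.4, 87.9]
ee_rot: [85.5, 89.7, -12.7]
force: [3.1, 0.8, 8.6]
gripper_width: 33.3
```

```bash
python3 -m handwheel '{"gripper":[1,1,1,1],"offset":[[1,0,0],[2,0,0],[2,0,0],[2,0,0]],"rot":[[0,0,0],[0,0,0],[0,0,0],[0,0,0]]}' 40; python3 -m handwheel '{"gripper":[1,1,1],"offset":[[-2,0,0],[-2,0,0],[-2,0,0]],"rot":[[0,0,0],[0,0,0],[0,0,0]]}' 40
```

```text
time_s: 6.23
ee_pos: [530.3, -147.4, 87.8]
ee_rot: [84.5, 89.6, -13.7]
force: [-0.4, 2.3, 20.2]
gripper_width: 33.7
time_s: 6.48
ee_pos: [530.3, -147.4, 87.9]
ee_rot: [85.5, 89.7, -12.8]
force: [3.9, 0.3, 9.4]
gripper_width: 33.2
```

The knob is firmly on the home stop: 20 N with no movement. Releasing.

```bash
python3 -m handwheel '{"gripper":[0,0,0,0,0],"offset":[[0,0,0],[0,0,0],[0,0,0],[0,0,0],[0,0,0]],"rot":[[0,0,0],[0,0,0],[0,0,0],[0,0,0],[0,0,0]]}'; python3 -m handwheel '{"gripper":[0,0,0,0,0],"offset":[[0,0,0],[0,0,0],[0,0,0],[0,0,0],[0,0,0]],"rot":[[0,0,0],[0,0,0],[0,0,0],[0,0,0],[0,0,0]]}'
```

```text
time_s: 6.9
ee_pos: [527.4, -146.9, 85.3]
ee_rot: [-92.4, 89.9, 169.3]
force: [-0.9, -0.3, -0.0]
gripper_width: 64.1
time_s: 7.32
ee_pos: [528.2, -147.1, 86.0]
ee_rot: [19.9, 90.0, -78.3]
force: [-0.5, -0.3, -0.0]
gripper_width: 90.8
```

Open and free. I'll retreat straight up, then back toward the start to clear the view.

```bash
python3 -m handwheel '{"gripper":[0,0,0,0,0],"offset":[[-15,0,0],[-40,0,0],[-70,0,0],[-100,0,0],[-130,0,0]],"rot":[[0,0,0],[0,0,0],[0,0,0],[0,0,0],[0,0,0]]}'; python3 -m handwheel '{"gripper":[0,0,0,0,0],"offset":[[0,0,0],[0,-20,25],[0,-42,50],[0,-65,75],[0,-88,100]],"rot":[[0,0,0],[0,0,0],[0,0,0],[0,0,0],[0,0,0]]}';python3 -m handwheel '{"gripper":[0,0,0,0,0],"offset":[[0,-20,25],[0,-40,50],[0,-60,75],[0,-60,75],[0,-60,75]],"rot":[[0,0,0],[0,0,0],[0,0,0],[0,0,0],[0,0,0]]}'
python3 -m handwheel '{"gripper":[0,0,0,0,0],"offset":[[0,0,0],[0,0,0],[0,0,0],[0,0,0],[0,0,0]],"rot":[[0,0,0],[0,0,0],[0,0,0],[0,0,0],[0,0,0]]}'
python3 - <<'E'
from h import *
cv2.imwrite("pics/scene5.png",cv2.resize(grab_frame("scene")[180:380,40:320],None,fx=2.8,fy=2.8)[...,::-1])
cv2.imwrite("pics/top5.png",cv2.resize(grab_frame("top")[150:350,280:560],None,fx=2.8,fy=2.8)[...,::-1])
E
```

```text
time_s: 7.73
ee_pos: [527.9, -147.0, 217.3]
ee_rot: [-86.4, 90.0, 175.4]
force: [-0.0, 0.3, -0.2]
gripper_width: 91.1
time_s: 8.15
ee_pos: [425.5, -233.8, 215.6]
ee_rot: [-75.5, 90.0, -173.7]
force: [-0.2, 0.0, -0.5]
gripper_width: 91.2
time_s: 8.57
ee_pos: [355.6, -299.6, 215.8]
ee_rot: [159.4, 90.0, 60.9]
force: [-0.2, -0.3, 0.3]
gripper_width: 91.6
time_s: 8.98
ee_pos: [357.2, -298.5, 215.9]
ee_rot: [169.7, 90.0, 71.5]
force: [-0.1, 0.8, 0.7]
gripper_width: 91.6
```

View pics/scene5.png

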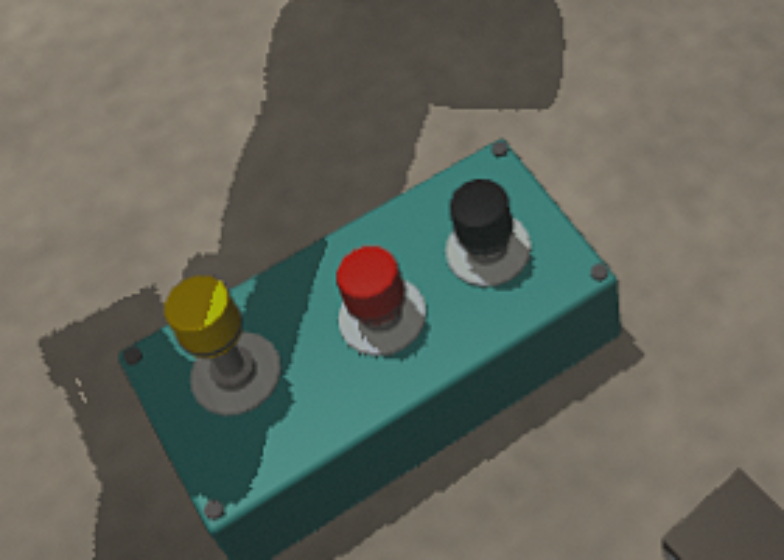

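View pics/top5.png

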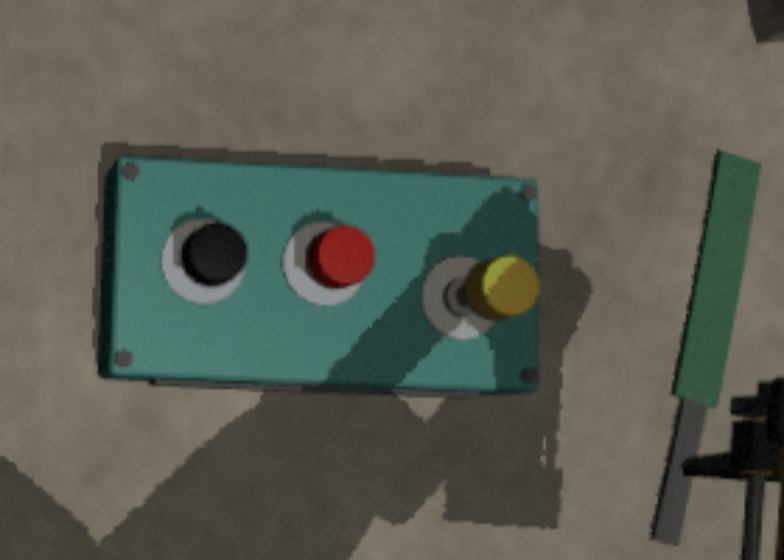

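Red at scene (370,285) is back to its original look, low on its plate like black at (480,215). Yellow at (203,315) is still out, and the arm is clear of everything.

```bash
python3 -c "
from workcell import *
print(job_done())"
```

```text
the job is handed in; nothing more can be done
None
```

I pulled the red knob out to its on stop, pushed it fully home and let go. I then backed the arm clear and handed the job in after about 9 of the 29 s; no verdict was reported.

- **Pull:** the grip settled at 33.5 mm. The tool rose from z = 88.2 to 118.1 mm (about 30 mm) and stopped there with 19 N of resistance.
- **Push home:** the tool stalled at z = 87.8 mm with 20 N, which is where the knob started.
- **Neighbours:** the final pictures show red home, black home and yellow still out.
- **Release:** the gripper was open, and the force reading was about 1 N, down at the noise level.

One check disagreed. TCP readings taken right after a fast move were up to about 10 mm off, so I let the arm settle before the final descent to the grip.

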